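# Take the pile of tins apart and set each piece on its own tray

## Robot

A 7-joint arm with a two-finger parallel gripper is mounted at the origin on a cart in front of the work surface, level with it; the furniture and walls round the work are solid. World frame = base frame: x ahead of the robot, y to its left, z up, the work surface at z = 0. Lengths are in mm, angles in rad, forces in N, time in s.
With the tool pointing down it reaches from about 400 to 875 mm from the base axis. Payload 4.4 kg.
Tool frame: the origin (TCP) lies midway between the tips of the shut fingers; the grasp point (between the pads) lies 19 mm behind it; z points along the fingers, y is the line along which they close (so a half turn about z gives the same grasp; the last joint's range is limited). The gripper opens to 85 mm and grips with 20 to 120 N. Pads are 22 mm wide; open, the fingers measure 114 mm over their backs; the gripper's body (76 mm by 85 mm) begins 54 mm behind the grasp point. The pads swing forward as they close: fully open they stand 13 mm farther back than shut.
Start: joints at [-1.186, 0.628, 0.038, 1.517, -0.027, 0.996, -0.02], TCP at [283.175, 585.089, 231.313] pointing down, gripper open.
Joint ranges: [-3.06, 3.06], [-0.37, 2.12], [-1.25, 1.32], [0.18, 2.47], [-1.1, 4.24], [0.23, 1.98], [-2.94, 2.94]. Speed limits (rad/s): [2.57, 2.57, 3.14, 3.14, 3.14, 3.14, 3.14].

## Interface

Orientations are given as [roll, pitch, yaw] about the fixed x, y, z axes, in that order (R = Rz(yaw) Ry(pitch) Rx(roll)).
In Python, from cell import readout, optics, order gives the robot as it stands.
- The arm moves only by the shell command python3 -m jog 'ROWS'. ROWS is a JSON object of lists of equal length, an entry for each row: "claw": the opening, from 0 (shut) to 1 (fully open); "xyz": the shift along the tool's x, y, z each as a share of 0.1 m, from -1 to 1, a list of three; "twist": the turn, a rotation vector about the tool's x, y, z each as a share of 180 degrees, from -1 to 1, a list of three. A call has 1 to 12 rows; each row shifts and turns the commanded pose from where the row before left it, along the tool's axes as they then stand; what a row does not reach is not made up. A row lasts 1/8 s, in which the tool goes at most 62.5 mm and 10.7 degrees, less where a joint would pass 70% of its speed; a pose out of reach is approached as far as the arm can. A call with a number of a shift or a turn outside -1 to 1 is refused whole. A call with a gripper value outside its range is refused whole. The fingers move at their own pace and stop on an object; the grip force is fixed at half the most. Time passes only in rows, so rows that do not move let the fingers close. It gives the time, the measured TCP pose, the force, the opening and the grip force at its end, in the units of the state.
- readout.read_state(): the state, without advancing time (a new reading comes with each control period).
- optics.get_image(name): name is "scene" or "side" or "wrist"; returns a dict with "color" (400x640x3 uint8, red, green, blue), "fovy" (degrees; the focal length in pixels is half the picture's height over the tangent of half this angle, whatever the lens; pixels are square), "cx", "cy" (the principal point, pixels), "view" (4x4, takes a point from world to camera coordinates). Camera axes: x right, y up, looking along -z (the intrinsics and any distortion apply to the point x, -y, -z); pixel columns grow to the right and rows downward; lengths in mm; the calibration is good to about 2 mm. A picture is of the moment at which its call begins. There is no depth.
- order.finish_job(): hands the job in; it is judged then, once.
Trained networks look in the newest picture that a camera, given by its name, has taken for a name from the list of things; names that differ only in an ending like _2 or _b are one class to them, and where a whole thing is asked for, a point or a joint stands for the part that bears it (a point fixed in the world has none). Each returns a list of dicts, best first, with "score" (0 to 1); they miss things now and then, are a little off and sometimes report something else, mostly with a low value. They report only what shows in the picture. A call takes as long as a camera call. They do not tell look-alikes from the thing itself.
- optics.boxes_of(camera, label): "rect" ([left, top, width, height] in pixels, round what is visible of it).
The state is a dict: "clock": time; "qpos": joint angles; "qd": joint speeds; "tau": joint torques, N m; "eef_pos": TCP position; "tool_rot": TCP orientation; "force": force on the tool from outside, world axes, zero at the start; "torque": the same for the moment, N m; "width": finger opening in mm; "gripper_force": force on a finger pad.
Only numpy, scipy, OpenCV 4.12 (cv2) and the standard library are available. Lean on these libraries where they do the work, as an engineer would, in place of code of your own. Each camera call takes 0.05 s, during which the arm holds its last target. There are 200 camera calls.

## Task

Take the pile of kitchen tins apart and put each piece away in the low-rimmed wooden tray made for it: the glass spice jar in the small round coaster, the round tin in the larger round tray, the square tin in the square tray and the long tin in the long tray. Each must end upright, flat on the floor of its tray inside the rim; tip nothing over, and leave the apple and the tomato tin where they are.

Things in the scene. Friction and masses are not known exactly. Their poses are not given: they have to be found in the camera images.
- spice_jar: loose glass spice jar with a dark screw cap and a paper label, round, 41 mm diameter, 105 mm tall (the cap is its top 21 mm, 40 mm wide), about 0.11 kg; at the start it stands on top of the pile, either on the square tin or on the round tin. Origin: centre of its underside, z up.
- square_tin: loose steel tin with a flat pale wood lid flush with its sides, 56 x 56 mm, 46 mm tall, straight sides, about 0.22 kg; at the start it stands on one half of the long tin, beside the round tin (their centres 82 mm apart along the long tin). Origin: centre of its underside; x and y are normal to its sides, z up.
- round_tin: loose round steel tin with a flat pale wood lid flush with its side, 58 mm diameter, 46 mm tall, straight side, about 0.2 kg; at the start it stands on the other half of the long tin. Origin: centre of its underside, z up.
- long_tin: loose long steel tin with a flat pale wood lid flush with its sides, 62 mm (its x) by 150 mm (its y), 48 mm tall, straight sides, about 0.4 kg; bottom of the pile, standing on the worktop (z = 0) roughly across in front of the robot. Origin: centre of its underside, z up.
- small_coaster: place of the spice jar: fixed small round wooden coaster, 66 mm outside diameter; rim 5 mm thick, inside diameter about 54 mm, floor 5 mm and rim top 11 mm above the worktop. Origin: centre of its underside on the worktop, z up.
- round_tray: place of the round tin: fixed larger round wooden tray, 88 mm outside diameter; rim 5 mm thick, inside diameter about 76 mm, floor 5 mm and rim top 11 mm above the worktop. Origin: centre of its underside on the worktop, z up.
- square_tray: place of the square tin: fixed square wooden tray, 86 x 86 mm outside, 76 x 76 mm inside the rim, floor 5 mm and rim top 11 mm above the worktop. Origin: centre of its underside on the worktop; x and y are normal to its sides, z up.
- long_tray: place of the long tin: fixed long wooden tray, 90 mm (its x) by 178 mm (its y) outside, 80 by 168 mm inside the rim, floor 5 mm and rim top 11 mm above the worktop. Origin: centre of its underside on the worktop; x across it, y along it, z up.
- apple: bystander, loose: a red apple, 74 mm, standing behind the trays; leave it alone. Origin: centre of its underside.
- tomato_tin: bystander, loose: a low food tin, 75 mm diameter, 58 mm tall, standing behind on the right; leave it alone. Origin: centre of its underside.
Mind the look-alikes: they are no part of the job. Leave any blue look-alike of the round_tin alone.

How it is judged (in metres and radians):
At the end, for the whole second after the job is handed in: Jar in small coaster, round tin in round tray, square tin in square tray, long tin in long tray: centre within 12 (jar), 13 (round tin) or 15 mm (others) of the tray centre, underside within 3.5 mm of the tray floor, upright within 0.06 rad, at rest (horizontal distance between spice_jar and small_coaster below 0.012 m and z of spice_jar in the frame of small_coaster below 0.0085 m and angle between each of spice_jar, square_tin, round_tin, long_tin's own z axis and vertical below 0.06 rad and linear speed of each of spice_jar, square_tin, round_tin, long_tin below 0.02 m/s and horizontal distance between square_tin and square_tray below 0.015 m and z of square_tin in the frame of square_tray below 0.0085 m and horizontal distance between round_tin and round_tray below 0.013 m and z of round_tin in the frame of round_tray below 0.0085 m and horizontal distance between long_tin and long_tray below 0.015 m and z of long_tin in the frame of long_tray below 0.0085 m); the robot touches nothing.
It fails at once if a piece of the pile is tipped over (by more than 0.6 rad) (angle between any of spice_jar, square_tin, round_tin, long_tin's own z axis and vertical above 0.6 rad).
It fails at once if the apple or the tomato tin is moved by more than 25 mm (distance of any of apple, tomato_tin from where it was at the start of the episode above 0.025 m).
It also fails if it takes over 109 s, if anything falls off the work surface, if the arm or the gripper's body presses on something with over 40 N, if the wrist force passes 120 N, or if a joint passes its speed limit or range.

## Working session

There is one attempt and no reset: what is moved stays moved. The work goes in short steps, Python scripts to look and compute and a shell command to move; the robot and the scene stay as the last step left them, time stands still between calls to the robot, and variables do not carry over. Pictures are saved under pics/ and viewed, at most 14 in all, crops included, and the job is handed in when it is done.

```bash
mkdir -p pics; ls; python3 - <<'E'
from cell import readout, optics
import cv2
s=readout.read_state();print(s)
for n in ["scene","side"]:
    d=optics.get_image(n);cv2.imwrite(f"pics/{n}0.png",d["color"][:,:,::-1]);print(n,d["fovy"],d["cx"],d["cy"],d["view"],[k for k in d])
    for l in ["spice_jar","square_tin","round_tin","long_tin","small_coaster","round_tray","square_tray","long_tray","apple","tomato_tin"]:
        print(l,[(b["rect"],round(b["score"],2)) for b in optics.boxes_of(n,l)])
E
```

```text
pics
{'clock': 0.0, 'qpos': array([-1.18575342,  0.62935493,  0.03843758,  1.51840608, -0.02699728,
        0.99629749, -0.01996979]), 'qd': array([ 0.0003886 , -0.00128561,  0.00040625,  0.00069926,  0.00013797,
       -0.00074783,  0.00070238]), 'tau': array([-8.92767857e-04, -5.63415956e+01,  1.22587860e+00, -1.93449390e+01,
        1.10856449e-02,  1.06452475e-02, -9.05932183e-06]), 'eef_pos': array([282.91214978, 584.48238958, 230.37113372]), 'tool_rot': array([-3.13964490e+00,  2.66908706e-05,  2.69078414e+00]), 'force': array([-0.42158789, -1.00737847, -0.84730653]), 'torque': array([ 0.03630076,  0.03325479, -0.01149282]), 'gripper_force': 0.0, 'width': 85.22206220918869}
scene 51.36705921339907 321.9430996170924 193.06038008608212 [[ 5.11421694e-01 -8.59170309e-01  1.65598877e-02 -2.85268345e+02]
 [ 6.06804683e-01  3.74711856e-01  7.00984380e-01 -3.80611167e+02]
 [-6.08470153e-01 -3.48450002e-01  7.12984340e-01 -6.85684460e+02]
 [ 0.00000000e+00  0.00000000e+00  0.00000000e+00  1.00000000e+00]] ['color', 'fovy', 'cx', 'cy', 'view']
spice_jar [([355.1, 161.8, 20.2, 52.0], 0.7
[... 779 characters left out ...]
01  8.99703002e-01  4.23115722e-01 -1.07097210e+03]
 [ 0.00000000e+00  0.00000000e+00  0.00000000e+00  1.00000000e+00]] ['color', 'fovy', 'cx', 'cy', 'view']
spice_jar [([320.3, 147.7, 20.2, 41.0], 0.61)]
square_tin [([316.0, 184.7, 23.9, 24.0], 0.75)]
round_tin [([301.6, 220.9, 21.1, 19.7], 0.96), ([315.2, 175.2, 7.2, 13.6], 0.49)]
long_tin [([314.7, 190.4, 30.0, 34.3], 0.93)]
small_coaster [([357.9, 233.2, 27.6, 22.3], 0.7)]
round_tray [([369.1, 195.0, 29.1, 17.8], 0.8)]
square_tray [([363.6, 264.3, 48.1, 31.2], 0.79), ([254.4, 202.7, 27.7, 35.8], 0.69)]
long_tray [([280.4, 246.9, 43.1, 50.4], 0.66)]
apple [([253.6, 204.9, 29.2, 34.8], 0.91)]
tomato_tin [([270.7, 173.1, 27.7, 33.8], 0.78)]
```

```bash
python3 - <<'E'
import cv2
a=cv2.imread("pics/scene0.png");cv2.imwrite("pics/s0c.png",cv2.resize(a[140:340,190:460],None,fx=2.9,fy=2.9,interpolation=cv2.INTER_CUBIC))
a=cv2.imread("pics/side0.png");cv2.imwrite("pics/d0c.png",cv2.resize(a[130:320,220:440],None,fx=3,fy=3,interpolation=cv2.INTER_CUBIC))
E
```

```text
(no output)
```

View pics/s0c.png

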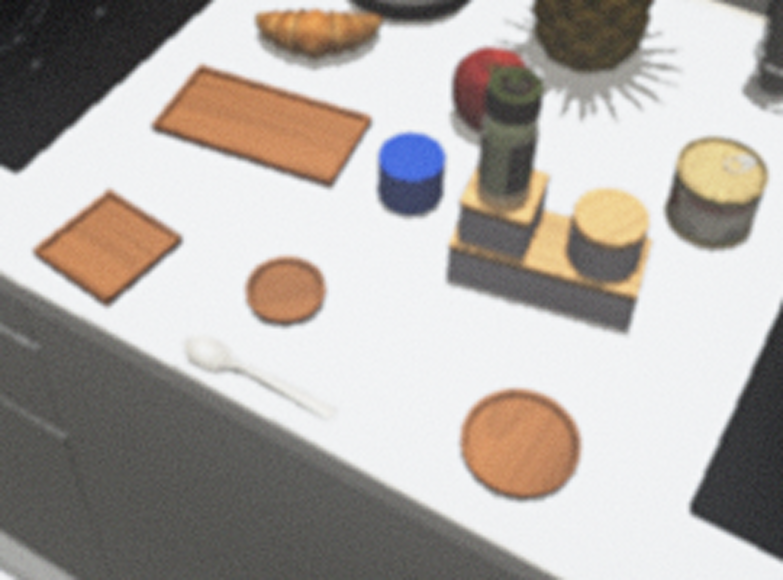

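View pics/d0c.png

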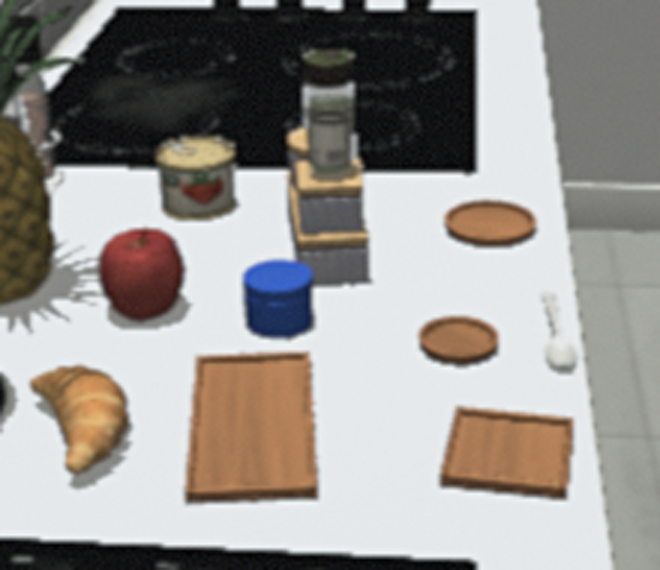

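The scene view shows the jar on the square tin (crop 512,120), with the round tin to its right (608,235), both on the long tin. The blue look-alike is at (410,175) and the four trays lie to the left and in front. The side view agrees.

Next I fit poses to the edges and masks in both views.

```bash
cat > h.py <<'E'
import numpy as np, cv2
from scipy.optimize import least_squares
def cam(d): return dict(f=200/np.tan(np.radians(d["fovy"])/2),cx=d["cx"],cy=d["cy"],V=np.array(d["view"]))
def proj(c,P):
    P=np.atleast_2d(P); q=P@c["V"][:3,:3].T+c["V"][:3,3]
    return np.c_[c["cx"]+c["f"]*q[:,0]/-q[:,2], c["cy"]-c["f"]*q[:,1]/-q[:,2]]
def ray(c,uv,z):
    R,t=c["V"][:3,:3],c["V"][:3,3]; o=-R.T@t
    d=R.T@np.array([(uv[0]-c["cx"])/c["f"],-(uv[1]-c["cy"])/c["f"],-1]); return o+d*(z-o[2])/d[2]
def outline(shape,dims,p,zs):
    if shape=="r":
        a=np.linspace(0,2*np.pi,48,endpoint=False); xy=np.c_[np.cos(a),np.sin(a)]*dims/2; th=0
    else:
        xy=np.array([[1,1],[1,-1],[-1,-1],[-1,1]])*np.array(dims)/2; th=p[2]
    R=np.array([[np.cos(th),-np.sin(th)],[np.sin(th),np.cos(th)]]); xy=xy@R.T+p[:2]
    return np.vstack([np.c_[xy,np.full(len(xy),z)] for z in zs])
def moments(poly):
    m=cv2.moments(poly.astype(np.float32)); return np.array([m["m10"]/m["m00"],m["m01"]/m["m00"]])
E
python3 - <<'E'
from h import *
from cell import optics
C={};I={}
for n in ["scene","side"]:
    d=optics.get_image(n);C[n]=cam(d);I[n]=d["color"]
rects={"small_coaster":("r",66,[274.8,229,24.7,21.7],[357.9,233.2,27.6,22.3]),
"round_tray":("r",88,[348.9,273.6,41.1,41.4],[369.1,195,29.1,17.8]),
"square_tray":("b",(86,86),[200.7,201.7,52.6,48.8],[363.6,264.3,48.1,31.2]),
"long_tray":("b",(90,178),[243.5,164.6,77,37.1],[280.4,246.9,43.1,50.4])}
for k,(s,dm,r1,r2) in rects.items():
    M={}
    for n,r in (("scene",r1),("side",r2)):
        x,y,w,h=[int(round(v)) for v in r]; m=np.zeros((400,640),np.uint8)
        im=cv2.GaussianBlur(I[n],(3,3),0).astype(int); b=(im[...,0]-im[...,2]>25).astype(np.uint8)
        m[y-5:y+h+6,x-5:x+w+6]=b[y-5:y+h+6,x-5:x+w+6]
        c=max(cv2.findContours(m,0,1)[0],key=cv2.contourArea); M[n]=c[:,0,:].astype(float)
    def res(p,names):
        o=[]
        for n in names:
            H=cv2.convexHull(proj(C[n],outline(s,dm,p,(0,11))).astype(np.float32))
            o+=[cv2.pointPolygonTest(H,tuple(map(float,q)),True)-0.3 for q in M[n]]
        return np.array(o)
    ini=ray(C["scene"],M["scene"].mean(0),8)
    for names in (["scene","side"],["scene"],["side"]):
        best=min((least_squares(res,[ini[0],ini[1],t],args=(names,),loss="soft_l1",diff_step=1e-3,x_scale=[10,10,.1]) for t in np.linspace(-1.2,1.2,5)),key=lambda r:r.cost)
        print(k,names,best.x.round(2),"rms",np.sqrt(np.mean(best.fun**2)).round(2))
# pile by hand points
sc=lambda u,v:(190+u/2.9,140+v/2.9)
sd=lambda u,v:(220+u/3,130+v/3)
S,D=C["scene"],C["side"]
print("long scene",[ray(S,sc(*q),z)[:2].round(1).tolist() for q,z in [((450,247),48),((637,297),48),((650,238),48),((447,283),0),((628,330),0)]])
print("sq scene",[ray(S,sc(*q),94)[:2].round(1).tolist() for q in [(460,208),(525,223),(548,175)]])
print("round",ray(S,sc(609,217),94)[:2],"jar top",ray(S,sc(515,85),199)[:2],"side",ray(D,sd(330,62),199)[:2])
print("sq side",[ray(D,sd(*q),94)[:2].round(1).tolist() for q in [(303,192),(361,192)]],"long side",[ray(D,sd(*q),z)[:2].round(1).tolist() for q,z in [((297,243),48),((368,243),48),((302,281),0),((369,283),0)]])
E
```

```text
small_coaster ['scene', 'side'] [435.44  16.43   0.  ] rms 1.48
small_coaster ['scene'] [436.46  18.06  -0.6 ] rms 1.12
small_coaster ['side'] [434.17   9.36  -0.6 ] rms 1.44
round_tray ['scene', 'side'] [ 409.24 -201.99   -0.6 ] rms 1.35
round_tray ['scene'] [ 409.78 -201.52   -1.2 ] rms 1.06
round_tray ['side'] [ 406.84 -210.94   -1.2 ] rms 1.42
square_tray ['scene', 'side'] [ 3.9779e+02  1.6527e+02 -1.1000e-01] rms 1.08
square_tray ['scene'] [ 3.9857e+02  1.6735e+02 -1.2000e-01] rms 0.84
square_tray ['side'] [397.14 161.97   1.46] rms 0.98
long_tray ['scene', 'side'] [5.8222e+02 1.3993e+02 1.4000e-01] rms 0.99
long_tray ['scene'] [5.8304e+02 1.4257e+02 1.4000e-01] rms 0.87
long_tray ['side'] [5.8233e+02 1.3648e+02 1.4000e-01] rms 0.82
long scene [[508.4, -88.9], [538.7, -231.1], [598.1, -217.5], [511.0, -87.8], [543.9, -230.0]]
sq scene [[510.1, -93.5], [522.1, -141.3], [575.3, -134.9]]
round [ 560.10388391 -191.81676625] jar top [ 544.56085049 -110.8987875 ] side [542.35629167 -94.62188776]
sq side [[564.7, -67.8], [516.3, -70.1]] long side [[570.8, -64.6], [510.8, -67.7], [570.4, -86.7], [511.6, -86.2]]
```

```bash
python3 -m jog '{"claw":[1,1,1,1,1,1,1],"xyz":[[0,0,-0.3],[0,0,-0.3],[0,0,-0.3],[0,0,-0.3],[0,0,-0.3],[0,0,-0.2],[0,0,0]],"twist":[[0,0,0.05],[0,0,0.05],[0,0,0.05],[0,0,0.05],[0,0,0.05],[0,0,0.04],[0,0,0]]}'
python3 -m jog '{"claw":[1,1,1,1,1,1,1,1,1,1,1,1],"xyz":[[-0.5,0.06,0],[-0.5,0.06,0],[-0.5,0.06,0],[-0.5,0.06,0],[-0.5,0.06,0],[-0.5,0.06,0],[-0.5,0.06,0],[-0.5,0.06,0],[-0.5,0.06,0],[-0.5,0.06,0],[-0.5,0.06,0],[0,0,0]],"twist":[[0,0,0],[0,0,0],[0,0,0],[0,0,0],[0,0,0],[0,0,0],[0,0,0],[0,0,0],[0,0,0],[0,0,0],[0,0,0],[0,0,0]]}'
python3 - <<'E'
from h import *
from cell import optics,readout
s=readout.read_state();print(s["eef_pos"],s["tool_rot"],s["qpos"].round(2))
d=optics.get_image("wrist");cv2.imwrite("pics/w1.png",d["color"][:,:,::-1]);c=cam(d);V=c["V"]
print(c["f"],-V[:3,:3].T@V[:3,3],V[:3,:3].round(3))
for l in ["small_coaster","round_tray","square_tray","long_tray","spice_jar","square_tin","round_tin","long_tin"]:
    print(l,[(b["rect"],round(b["score"],2)) for b in optics.boxes_of("wrist",l)])
E
```

```text
clock: 2.08
eef_pos: [283.5, 585.8, 402.9]
tool_rot: [3.139, -0.003, 1.781]
force: [-0.3, -0.4, -1.4]
width: 85.8
gripper_force: 0.0
clock: 3.58
eef_pos: [461.9, 56.3, 400.6]
tool_rot: [-3.141, 0.002, 1.774]
force: [-0.6, 0.2, 0.1]
width: 85.3
gripper_force: 0.0
[461.91995127  56.27500758 400.58376592] [-3.14050055e+00  2.06225932e-03  1.77414900e+00] [-0.61  0.21  0.54  1.75 -0.11  1.21  0.16]
277.1003031033117 [445.14266262 135.18240489 543.93938625] [[ 0.979  0.202 -0.001]
 [-0.192  0.93  -0.313]
 [-0.062  0.307  0.95 ]]
small_coaster [([288.0, 159.3, 31.2, 32.7], 0.64)]
round_tray [([253.0, 252.1, 39.2, 32.5], 0.97)]
square_tray [([271.0, 57.9, 59.0, 59.8], 0.75)]
long_tray [([365.3, 73.3, 60.6, 99.2], 0.59)]
spice_jar [([338.3, 251.2, 31.8, 57.4], 0.97)]
square_tin [([334.6, 240.6, 29.4, 36.3], 0.96)]
round_tin [([358.6, 191.8, 33.4, 31.1], 0.79), ([333.0, 282.1, 19.6, 26.9], 0.73)]
long_tin [([330.5, 226.4, 33.7, 68.3], 0.73)]
```

View pics/w1.png

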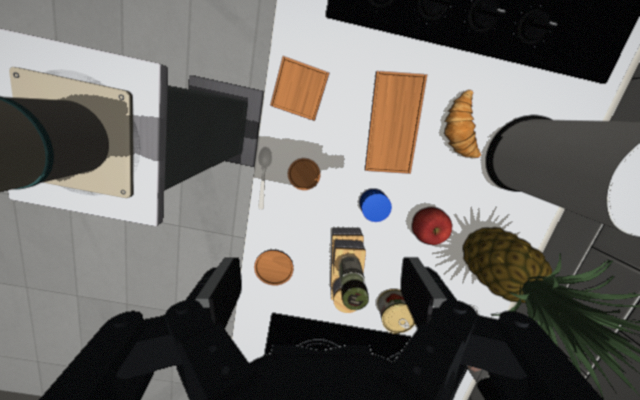

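The wrist view shows all four trays from above: square (300,88), long (395,122), coaster (304,174) and round (273,267). The pile is at (350,270) and the blue tin at (376,206). I refit the trays in all three views with a rim-inclusive mask.

```bash
cat >> h.py <<'E'
T={"small_coaster":("r",66,[434,18,0]),"round_tray":("r",88,[409,-202,0]),"square_tray":("b",(86,86),[398,166,-.11]),"long_tray":("b",(90,178),[582,141,.14])}
def mask(img):
    im=cv2.GaussianBlur(img,(3,3),0).astype(float); return ((im[...,0]-im[...,2])/(im[...,0]+10)>.2).astype(np.uint8)
def contour(b,c,P,pad=7):
    h=proj(c,P); m=np.zeros_like(b); x0,y0=np.maximum(h.min(0)-pad,0).astype(int); x1,y1=(h.max(0)+pad).astype(int)
    m[y0:y1,x0:x1]=b[y0:y1,x0:x1]; return max(cv2.findContours(m,0,1)[0],key=cv2.contourArea)[:,0,:].astype(float)
def fit(s,dm,p0,zs,data):
    def res(p):
        o=[]
        for c,M in data:
            H=cv2.convexHull(proj(c,outline(s,dm,p,zs)).astype(np.float32))
            o+=[cv2.pointPolygonTest(H,tuple(map(float,q)),True)-.5 for q in M]
        return np.array(o)
    r=least_squares(res,p0,loss="soft_l1",diff_step=1e-3,x_scale=[10,10,.1]); return r.x,r.fun.mean(),np.sqrt(np.mean(r.fun**2))
E
python3 - <<'E'
from h import *
from cell import optics
D={n:optics.get_image(n) for n in ["scene","side","wrist"]}
for k,(s,dm,p0) in T.items():
    for ns in (["scene"],["side"],["wrist"],["scene","side","wrist"]):
        data=[(cam(D[n]),contour(mask(D[n]["color"]),cam(D[n]),outline(s,dm,p0,(0,11)))) for n in ns]
        x,m,r=fit(s,dm,p0,(0,11),data); print(k,ns,x.round(2),round(m,2),round(r,2))
E
```

```text
small_coaster ['scene'] [437.46  18.02   0.  ] 1.56 1.69
small_coaster ['side'] [434.58  12.37   0.  ] 1.36 1.45
small_coaster ['wrist'] [434.46  17.03   0.  ] 0.71 0.8
small_coaster ['scene', 'side', 'wrist'] [434.58  16.86   0.  ] 1.18 1.34
round_tray ['scene'] [ 409.53 -201.23    0.  ] 1.17 1.24
round_tray ['side'] [ 407.43 -208.89    0.  ] 1.31 1.38
round_tray ['wrist'] [ 407.46 -203.2     0.  ] 0.83 0.91
round_tray ['scene', 'side', 'wrist'] [ 408.06 -202.44    0.  ] 1.11 1.24
square_tray ['scene'] [ 3.9817e+02  1.6665e+02 -1.2000e-01] 0.95 0.99
square_tray ['side'] [ 3.9733e+02  1.6368e+02 -1.0000e-01] 0.85 0.95
square_tray ['wrist'] [ 3.9807e+02  1.6749e+02 -1.2000e-01] 0.2 0.36
square_tray ['scene', 'side', 'wrist'] [ 3.9798e+02  1.6718e+02 -1.1000e-01] 0.61 0.86
long_tray ['scene'] [5.8260e+02 1.4234e+02 1.4000e-01] 0.98 1.03
long_tray ['side'] [5.8206e+02 1.3813e+02 1.4000e-01] 0.74 0.89
long_tray ['wrist'] [5.8233e+02 1.4288e+02 1.4000e-01] 0.32 0.44
long_tray ['scene', 'side', 'wrist'] [5.8218e+02 1.4254e+02 1.4000e-01] 0.64 0.85
```

```bash
python3 -m jog '{"claw":[1,1,1,1,1],"xyz":[[-0.455,0.114,0.25],[-0.455,0.114,0.25],[-0.455,0.114,0.25],[-0.455,0.114,0.25],[0,0,0]],"twist":[[0,0,0],[0,0,0],[0,0,0],[0,0,0],[0,0,0]]}'
python3 - <<'E'
from h import *
from cell import optics,readout
d=optics.get_image("wrist");np.save("w2.npy",d["color"]);c=cam(d);np.savez("w2c.npz",**c)
print(readout.read_state()["eef_pos"])
cv2.imwrite("pics/w2.png",cv2.resize(d["color"][:,:,::-1][150:350,220:420],None,fx=3,fy=3,interpolation=cv2.INTER_CUBIC))
E
```

```text
clock: 4.8
eef_pos: [543.5, -111.8, 299.3]
tool_rot: [-3.138, 0.002, 1.774]
force: [0.1, 0.3, -0.3]
width: 85.8
gripper_force: 0.0
[ 543.72206352 -109.31264164  300.23655932]
```

View pics/w2.png

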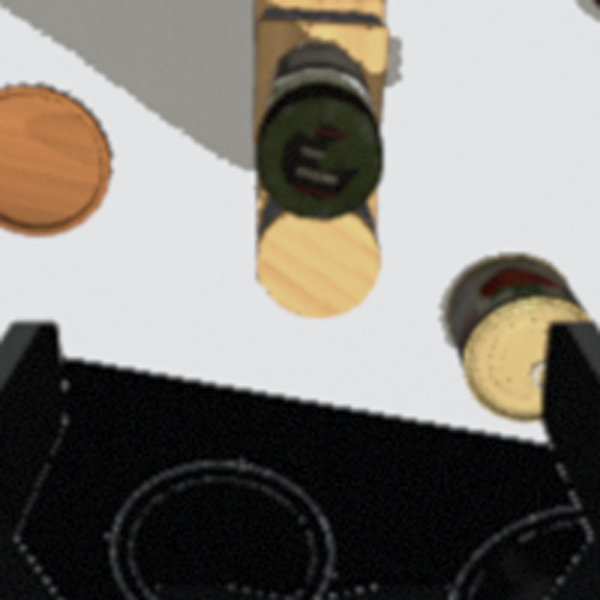

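The crop shows the cap circle centred near (320,156) and the round lid circle near (318,256). The square lid's far edge is at row ~25, spanning columns 257–387, so the axes of the pile run nearly parallel to the tool.

```bash
python3 - <<'E'
from h import *
c=dict(np.load("w2c.npz")); q=lambda u,v:(220+u/3,150+v/3)
for n,u,v,z in [("jar",320,156,199),("jarL",258,156,199),("jarR",383,156,199),("round",318,256,94),("roundL",256,256,94),("roundR",380,256,94),("sqL",257,25,94),("sqR",386,27,94),("sqRnear",386,80,94)]: print(n,ray(c,q(u,v),z).round(1))
E
```

```text
jar [ 547.2 -107.8  199. ]
jarL [ 528.5 -111.7  199. ]
jarR [ 566.2 -103.9  199. ]
round [ 564.9 -187.4   94. ]
roundL [ 537.1 -193.1   94. ]
roundR [ 592.7 -181.6   94. ]
sqL [518.1 -89.2  94. ]
sqR [571.1 -79.1  94. ]
sqRnear [ 576.4 -101.1   94. ]
```

```bash
python3 -m jog '{"claw":[1,1,1,1,1,1,1,0,0,0,0,0],"xyz":[[0.01,0.032,0.2],[0,0,0.3],[0,0,0.3],[0,0,0.3],[0,0,0.25],[0,0,0.17],[0,0,0],[0,0,0],[0,0,0],[0,0,0],[0,0,0],[0,0,0]],"twist":[[0,0,0],[0,0,0],[0,0,0],[0,0,0],[0,0,0],[0,0,0],[0,0,0],[0,0,0],[0,0,0],[0,0,0],[0,0,0],[0,0,0]]}'
```

```text
clock: 6.35
eef_pos: [547.6, -106.3, 150.3]
tool_rot: [3.14, 0.0, 1.78]
force: [-1.4, 0.2, 6.1]
width: 39.8
gripper_force: 59.9
```

```bash
python3 -m jog '{"claw":[0,0,0,0,0,0,0,0,0,0,0,0],"xyz":[[0,0,-0.05],[0,0,-0.15],[0,0,-0.2],[0,0,-0.2],[0.15,-0.08,0],[0.3,-0.18,0],[0.35,-0.2,0],[0.3,-0.18,0],[0.2,-0.116,0],[0.1,-0.06,0],[0.05,-0.03,0],[0,0,0]],"twist":[[0,0,0],[0,0,0],[0,0,0],[0,0,0],[0,0,0],[0,0,0],[0,0,0],[0,0,0],[0,0,0],[0,0,0],[0,0,0],[0,0,0]]}'
python3 -m jog '{"claw":[0,0,0,0,0,0,0],"xyz":[[0,0,0.1],[0,0,0.2],[0,0,0.2],[0,0,0.2],[0,0,0.2],[0,0,0.1],[0,0,0]],"twist":[[0,0,0],[0,0,0],[0,0,0],[0,0,0],[0,0,0],[0,0,0],[0,0,0]]}'
python3 - <<'E'
from cell import optics,readout
import cv2,numpy as np
from h import *
print(np.mean([readout.read_state()["eef_pos"] for _ in range(3)],0))
V=[]
for n,p in (("scene",(434.5,17,11)),("side",(434.5,17,11))):
    d=optics.get_image(n);u,v=proj(cam(d),p)[0].astype(int);print(n,u,v)
    V.append(cv2.resize(d["color"][v-60:v+30,u-45:u+45,::-1],(400,400),interpolation=2))
cv2.imwrite("pics/j1.png",np.hstack(V))
E
```

```text
clock: 7.85
eef_pos: [434.4, 18.0, 209.3]
tool_rot: [3.141, 0.0, 1.78]
force: [-0.2, -0.3, 0.2]
width: 39.3
gripper_force: 60.5
clock: 8.72
eef_pos: [434.0, 17.5, 108.6]
tool_rot: [-3.14, 0.0, 1.779]
force: [-0.2, 0.4, -0.2]
width: 39.6
gripper_force: 60.5
[433.97027295  17.54369964 108.60930718]
scene 287 238
side 372 241
```

View pics/j1.png

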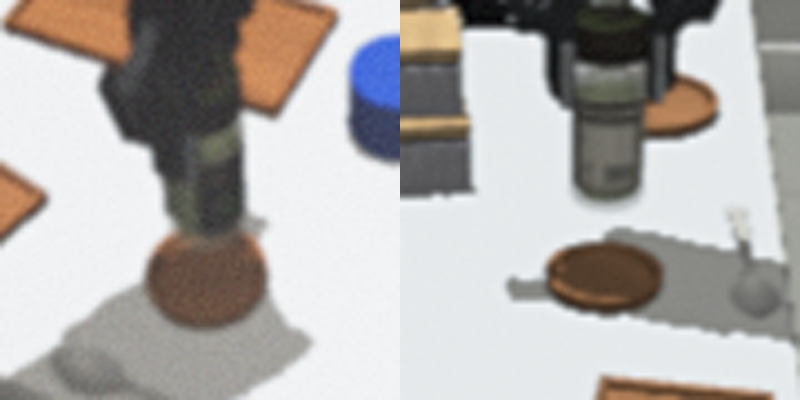

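The jar hangs centred over the coaster in both views (columns agree within ~2 crop pixels). Lowering.

```bash
python3 -m jog '{"claw":[0,0,0,0,0],"xyz":[[0,0,0.15],[0,0,0.15],[0,0,0.1],[0,0,0.05],[0,0,0.02]],"twist":[[0,0,0],[0,0,0],[0,0,0],[0,0,0],[0,0,0]]}'; python3 -m jog '{"claw":[0],"xyz":[[0,0,0]],"twist":[[0,0,0]]}'
```

```text
clock: 9.45
eef_pos: [434.4, 18.1, 62.3]
tool_rot: [3.141, 0.0, 1.78]
force: [0.4, 0.1, -0.9]
width: 39.5
gripper_force: 60.5
clock: 9.57
eef_pos: [434.4, 18.1, 62.5]
tool_rot: [3.141, 0.0, 1.78]
force: [-0.5, -0.4, -1.4]
width: 39.9
gripper_force: 60.5
```

```bash
python3 -m jog '{"claw":[0,0],"xyz":[[0,0,0.015],[0,0,0]],"twist":[[0,0,0],[0,0,0]]}'; python3 -m jog '{"claw":[0.7,0.7,0.7,1,1,1],"xyz":[[0,0,0],[0,0,0],[0,0,0],[0,0,0],[0,0,-0.1],[0,0,-0.3]],"twist":[[0,0,0],[0,0,0],[0,0,0],[0,0,0],[0,0,0],[0,0,0]]}'
```

```text
clock: 9.82
eef_pos: [434.5, 18.1, 61.3]
tool_rot: [3.141, -0.0, 1.78]
force: [-0.3, 1.1, 4.4]
width: 39.1
gripper_force: 60.8
clock: 10.58
eef_pos: [433.3, 17.9, 100.9]
tool_rot: [-3.139, -0.0, 1.779]
force: [0.3, 1.1, 0.7]
width: 85.5
gripper_force: 0.0
```

```bash
python3 -m jog '{"claw":[1,1,1,1,1,1,1,1,1,1],"xyz":[[0,0,-0.5],[0,0,-0.5],[0,0,-0.5],[0,0,-0.3],[-0.35,0.2,0],[-0.4,0.23,0],[-0.4,0.23,0],[-0.25,0.14,0],[-0.1,0.06,0],[0,0,0]],"twist":[[0,0,0],[0,0,0],[0,0,0],[0,0,0],[0,0,0],[0,0,0],[0,0,0],[0,0,0],[0,0,0],[0,0,0]]}'
python3 - <<'E'
from h import *
from cell import optics,readout
d=optics.get_image("wrist");np.save("w3.npy",d["color"]);np.savez("w3c.npz",**cam(d))
print(readout.read_state()["eef_pos"])
cv2.imwrite("pics/w3.png",cv2.resize(d["color"][:,:,::-1][110:310,180:440],None,fx=3,fy=3,interpolation=cv2.INTER_CUBIC))
E
```

```text
clock: 11.82
eef_pos: [549.0, -110.7, 280.8]
tool_rot: [-3.141, -0.0, 1.779]
force: [0.0, 0.5, 0.2]
width: 85.5
gripper_force: 0.0
[ 548.71451447 -109.90445365  280.75909141]
```

View pics/w3.png

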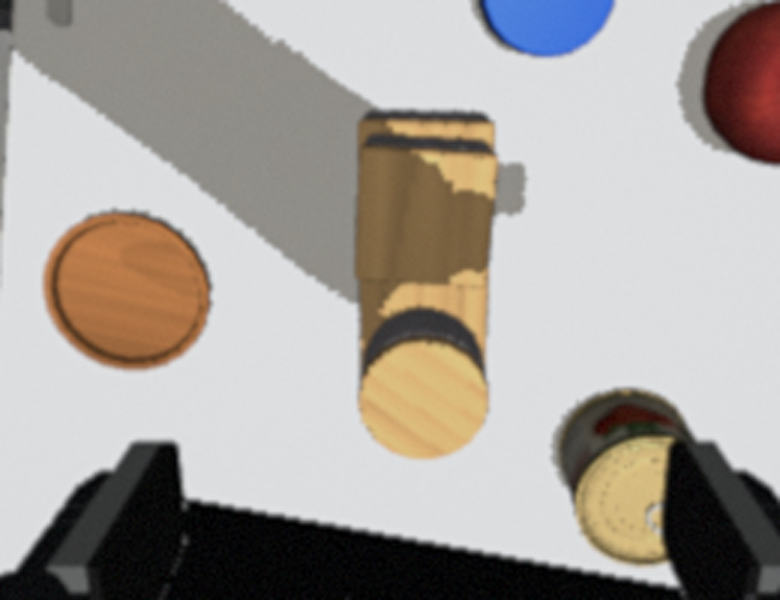

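Viewed: square lid corners at crop (363,148), (495,158), (490,280) and (357,278), the round lid centred at (424,398), and the long tin's far edge from (359,118) to (495,122). The tomato tin at (640,500) is close to where the finger will come down beside the round tin, so I check that clearance.

```bash
python3 - <<'E'
from h import *
c=dict(np.load("w3c.npz")); q=lambda u,v:(180+u/3,110+v/3)
P={}
for n,u,v,z in [("sq",363,148,94),("sq",495,158,94),("sq",490,280,94),("sq",357,278,94),("round",424.5,398,94),("rL",360,398,94),("rR",489,398,94),("longFL",359,118,48),("longFR",495,122,48),("tomTop",640,499,58),("tomTopL",574,500,58),("tomTop bottom",640,563,58)]:
    p=ray(c,q(u,v),z);P.setdefault(n,[]).append(p);print(n,p.round(1))
print("sq centre",np.mean(P["sq"],0).round(1))
R,t=c["V"][:3,:3],c["V"][:3,3];print(-R.T@t)
E
```

```text
sq [519.3 -87.1  94. ]
sq [571.5 -80.1  94. ]
sq [ 581.3 -130.2   94. ]
sq [ 526.8 -140.8   94. ]
round [ 565.8 -188.9   94. ]
rL [ 538.2 -194.8   94. ]
rR [ 593.4 -183.1   94. ]
longFL [513.3 -81.9  48. ]
longFR [573.2 -71.1  48. ]
tomTop [ 687.9 -238.5   58. ]
tomTopL [ 655.4 -246.    58. ]
tomTop bottom [ 698.9 -275.3   58. ]
sq centre [ 549.7 -109.6   94. ]
[531.88455499 -32.23886309 424.42871158]
```

```bash
python3 -m jog '{"claw":[1,1,1,1,1,1,1,0,0,0,0,0],"xyz":[[0,0.005,0.3],[0,0,0.45],[0,0,0.45],[0,0,0.45],[0,0,0.35],[0,0,0.2],[0,0,0.02],[0,0,0],[0,0,0],[0,0,0],[0,0,0],[0,0,0]],"twist":[[0,0,0],[0,0,0],[0,0,0],[0,0,0],[0,0,0],[0,0,0],[0,0,0],[0,0,0],[0,0,0],[0,0,0],[0,0,0],[0,0,0]]}'
```

```text
clock: 13.38
eef_pos: [550.5, -110.4, 60.5]
tool_rot: [3.14, -0.0, 1.78]
force: [-0.6, 0.7, 4.9]
width: 55.7
gripper_force: 62.5
```

```bash
python3 -m jog '{"claw":[0,0,0,0,0,0,0,0,0,0,0,0],"xyz":[[0,0,-0.05],[0,0,-0.2],[0,0,-0.35],[0,0,-0.45],[0,0,-0.15],[0.25,-0.07,0],[0.5,-0.15,0],[0.55,-0.17,0],[0.55,-0.17,0],[0.5,-0.15,0],[0.4,-0.12,0],[0.28,-0.084,0]],"twist":[[0,0,0],[0,0,0],[0,0,0],[0,0,0],[0,0,0],[0,0,0],[0,0,0],[0,0,0],[0,0,0],[0,0,0],[0,0,0],[0,0,0]]}'
python3 -m jog '{"claw":[0,0,0,0,0,0,0,0],"xyz":[[0,0,0],[0,0,0],[0,0,0.2],[0,0,0.3],[0,0,0.3],[0,0,0.2],[0,0,0.1],[0,0,0]],"twist":[[0,0,0.053],[0,0,0.05],[0,0,0],[0,0,0],[0,0,0],[0,0,0],[0,0,0],[0,0,0]]}'
python3 - <<'E'
from cell import optics,readout
from h import *
V=[]
for n,p in (("scene",(398,167,11)),("side",(398,167,11))):
    d=optics.get_image(n);u,v=proj(cam(d),p)[0].astype(int)
    V.append(cv2.resize(d["color"][v-55:v+35,u-45:u+45,::-1],(400,400),interpolation=2))
cv2.imwrite("pics/q1.png",np.hstack(V))
E
```

```text
clock: 14.88
eef_pos: [395.8, 168.5, 178.2]
tool_rot: [-3.14, -0.0, 1.782]
force: [0.4, 0.2, -2.4]
width: 55.6
gripper_force: 63.4
clock: 15.88
eef_pos: [397.4, 166.5, 68.4]
tool_rot: [-3.14, 0.001, 1.456]
force: [-0.2, 0.0, -3.5]
width: 55.6
gripper_force: 63.3
```

View pics/q1.png

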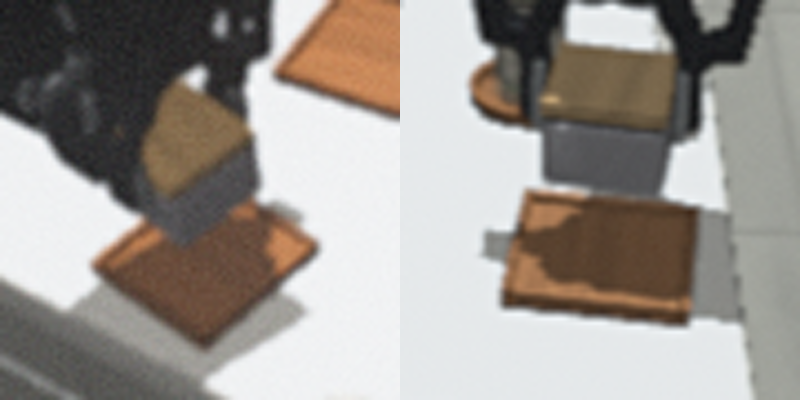

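The square tin is aligned over its tray in both views. Lowering.

```bash
python3 -m jog '{"claw":[0,0,0,0,0,0],"xyz":[[0,0,0.15],[0,0,0.15],[0,0,0.1],[0,0,0.07],[0,0,0.035],[0,0,0]],"twist":[[0,0,0],[0,0,0],[0,0,0],[0,0,0],[0,0,0],[0,0,0]]}'
```

```text
clock: 16.73
eef_pos: [398.3, 167.0, 18.8]
tool_rot: [3.14, -0.0, 1.456]
force: [0.6, -0.6, -2.4]
width: 55.5
gripper_force: 63.4
```

```bash
python3 -m jog '{"claw":[0,0],"xyz":[[0,0,0.015],[0,0,0]],"twist":[[0,0,0],[0,0,0]]}';  python3 -m jog '{"claw":[0.8,0.8,0.8,1,1,1,1,1],"xyz":[[0,0,0],[0,0,0],[0,0,0],[0,0,-0.05],[0,0,-0.2],[0,0,-0.5],[0,0,-0.5],[0,0,-0.5]],"twist":[[0,0,0],[0,0,0],[0,0,0],[0,0,0],[0,0,0],[0,0,0],[0,0,0],[0,0,0]]}'
```

```text
clock: 16.98
eef_pos: [398.3, 167.1, 17.5]
tool_rot: [3.14, -0.001, 1.456]
force: [-0.7, 0.5, 4.4]
width: 55.6
gripper_force: 63.7
clock: 17.98
eef_pos: [397.1, 166.5, 193.5]
tool_rot: [-3.141, 0.001, 1.456]
force: [0.7, 0.4, -0.3]
width: 85.4
gripper_force: 0.0
```

```bash
python3 -m jog '{"claw":[1,1,1,1,1,1,1,1,1,1,1,1],"xyz":[[0,0,0],[0,0,0],[-0.3,0.07,0],[-0.5,0.12,0],[-0.55,0.13,0],[-0.55,0.13,0],[-0.55,0.13,0],[-0.5,0.12,0],[-0.5,0.118,0],[-0.3,0.06,0],[-0.08,0.02,0],[0,0,0]],"twist":[[0,0,-0.053],[0,0,-0.05],[0,0,0],[0,0,0],[0,0,0],[0,0,0],[0,0,0],[0,0,0],[0,0,0],[0,0,0],[0,0,0],[0,0,0]]}'
python3 - <<'E'
from h import *
from cell import optics,readout
s=readout.read_state();print(s["eef_pos"],s["tool_rot"])
d=optics.get_image("wrist");np.savez("w4c.npz",**cam(d))
print(proj(cam(d),[[565.5,-189,94]]))
cv2.imwrite("pics/w4.png",cv2.resize(d["color"][:,:,::-1][100:400,180:440],None,fx=2,fy=2,interpolation=cv2.INTER_CUBIC))
E
```

```text
clock: 19.48
eef_pos: [564.5, -188.6, 191.6]
tool_rot: [-3.141, -0.001, 1.78]
force: [-0.5, -0.4, 0.2]
width: 85.5
gripper_force: 0.0
[ 564.4720238  -188.60747531  191.59957704] [-3.14072556e+00 -1.07562461e-03  1.77954546e+00]
[[322.5311767  207.03910779]]
```

View pics/w4.png

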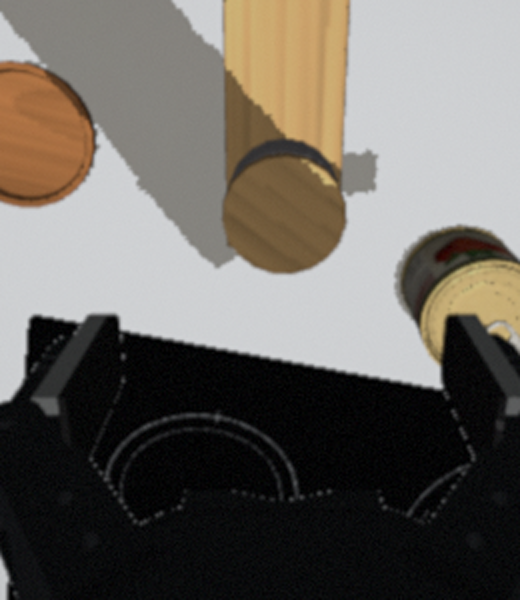

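The round lid is centred at crop (284,213), full (322,206.5), against a predicted (322.5,207), so the estimate holds. Descending.

```bash
python3 -m jog '{"claw":[1,1,1,1,1,1,0,0,0,0,0],"xyz":[[0,0.01,0.3],[0,0,0.4],[0,0,0.35],[0,0,0.2],[0,0,0.06],[0,0,0],[0,0,0],[0,0,0],[0,0,0],[0,0,0],[0,0,0]],"twist":[[0,0,0],[0,0,0],[0,0,0],[0,0,0],[0,0,0],[0,0,0],[0,0,0],[0,0,0],[0,0,0],[0,0,0],[0,0,0]]}'
```

```text
clock: 20.9
eef_pos: [566.6, -189.5, 62.3]
tool_rot: [3.14, 0.001, 1.78]
force: [-1.0, 1.6, 5.7]
width: 56.6
gripper_force: 63.6
```

```bash
python3 -m jog '{"claw":[0,0,0,0,0,0,0,0,0,0,0],"xyz":[[0,0,-0.05],[0,0,-0.2],[0,0,-0.3],[0.02,-0.2,-0.15],[0.04,-0.4,0],[0.05,-0.4,0],[0.05,-0.35,0],[0.037,-0.223,0],[0,0,0.15],[0,0,0.1],[0,0,0]],"twist":[[0,0,0],[0,0,0],[0,0,0],[0,0,0],[0,0,0],[0,0,0],[0,0,0],[0,0,0],[0,0,0],[0,0,0],[0,0,0]]}'
python3 - <<'E'
from cell import optics,readout
from h import *
V=[]
for n,p in (("scene",(408,-203,11)),("side",(408,-203,11))):
    d=optics.get_image(n);u,v=proj(cam(d),p)[0].astype(int)
    V.append(cv2.resize(d["color"][v-55:v+35,u-45:u+45,::-1],(400,400),interpolation=2))
cv2.imwrite("pics/r1.png",np.hstack(V))
E
```

```text
clock: 22.28
eef_pos: [408.1, -202.4, 105.7]
tool_rot: [-3.141, -0.0, 1.78]
force: [-0.1, 1.2, -1.6]
width: 56.5
gripper_force: 64.4
```

View pics/r1.png

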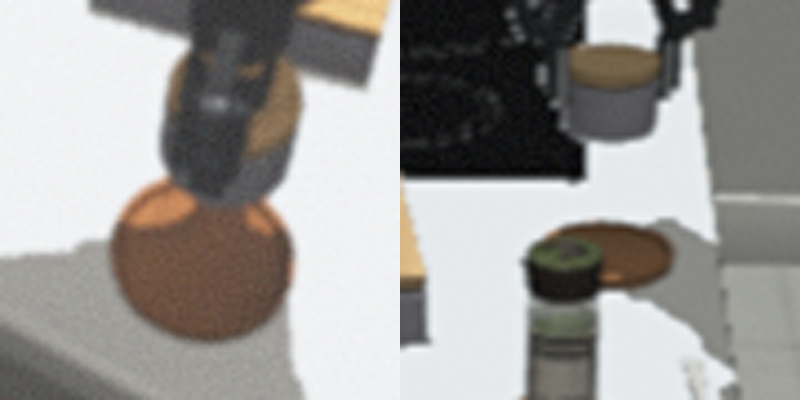

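The scene crop puts the tin at column 232 and the tray at 203, while the side view agrees (609 against 611). I check what parallax would predict before lowering.

```bash
python3 - <<'E'
from cell import optics,readout
from h import *
for n in ("scene","side"):
    d=optics.get_image(n);c=cam(d);cv2.imwrite(f"pics/{n}_r.png",d["color"][:,:,::-1]);o=proj(c,[408,-203,11])[0].astype(int)
    f=lambda P:(((P-(o-[45,55]))*400/90).round(0))
    t=outline("r",58,[408,-203],(91.4,137.4)); H=f(proj(c,t));tr=f(proj(c,outline("r",88,[408,-203],(0,11))))
    print(n,"tin pred",H.min(0),H.max(0),"tray pred",tr.min(0),tr.max(0))
    for dx,dy in((0,10),(0,-10),(10,0)): 
        H=f(proj(c,outline("r",58,[408+dx,-203+dy],(91.4,137.4))));print(dx,dy,H.min(0),H.max(0))
E
```

```text
scene tin pred [154.  30.] [303. 207.] tray pred [106. 168.] [298. 348.]
0 10 [133.  21.] [281. 197.]
0 -10 [174.  40.] [325. 218.]
10 0 [164.  14.] [313. 190.]
side tin pred [159.  41.] [257. 146.] tray pred [133. 217.] [274. 293.]
0 10 [159.  47.] [258. 152.]
0 -10 [159.  36.] [257. 139.]
10 0 [143.  41.] [240. 145.]
```

Parallax explains the offset (predicted tin 154–303, seen 162–302). Lowering.

```bash
python3 -m jog '{"claw":[0,0,0,0,0,0,0],"xyz":[[0,0,0.2],[0,0,0.3],[0,0,0.2],[0,0,0.1],[0,0,0.045],[0,0,0.015],[0,0,0]],"twist":[[0,0,0],[0,0,0],[0,0,0],[0,0,0],[0,0,0],[0,0,0],[0,0,0]]}'
```

```text
clock: 23.35
eef_pos: [408.3, -202.6, 20.2]
tool_rot: [3.141, 0.001, 1.78]
force: [-0.6, 0.1, -2.0]
width: 56.2
gripper_force: 64.4
```

```bash
python3 -m jog '{"claw":[0,0],"xyz":[[0,0,0.013],[0,0,0]],"twist":[[0,0,0],[0,0,0]]}'
```

```text
clock: 23.6
eef_pos: [408.4, -202.6, 19.3]
tool_rot: [3.14, 0.001, 1.78]
force: [-1.8, -0.1, 4.5]
width: 56.5
gripper_force: 65.3
```

```bash
python3 -m jog '{"claw":[0.8,0.8,0.8,1,1,1,1,1,1,1,1,1],"xyz":[[0,0,0],[0,0,0],[0,0,0],[0,0,-0.05],[0,0,-0.2],[0,0,-0.5],[0,0,-0.5],[0,0,-0.55],[0.06,0.45,0],[0.075,0.55,0],[0.055,0.45,0],[0.015,0.125,0]],"twist":[[0,0,0],[0,0,0],[0,0,0],[0,0,0],[0,0,0],[0,0,0],[0,0,0],[0,0,0],[0,0,0],[0,0,0],[0,0,0],[0,0,0]]}'
python3 -m jog '{"claw":[1],"xyz":[[0,0,0]],"twist":[[0,0,0]]}'
python3 - <<'E'
from h import *
from cell import optics,readout
s=readout.read_state();print(s["eef_pos"],s["tool_rot"])
d=optics.get_image("wrist");np.savez("w5c.npz",**cam(d))
H=proj(cam(d),outline("b",(62,150),[557.8,-149.7,.205],(48,)));print(((H-[180,60])*2).round())
cv2.imwrite("pics/w5.png",cv2.resize(d["color"][:,:,::-1][60:350,180:440],None,fx=2,fy=2,interpolation=cv2.INTER_CUBIC))
E
```

```text
clock: 25.1
eef_pos: [560.2, -147.6, 198.2]
tool_rot: [3.141, -0.0, 1.784]
force: [-0.4, 0.1, -0.0]
width: 85.4
gripper_force: 0.0
clock: 25.22
eef_pos: [557.4, -149.6, 198.2]
tool_rot: [-3.14, 0.0, 1.78]
force: [-0.7, -0.4, 1.3]
width: 85.5
gripper_force: 0.0
[ 557.42360373 -149.58528628  198.24084924] [-3.14037386e+00  3.88639291e-05  1.78042354e+00]
[[346. 120.]
 [335. 385.]
 [230. 385.]
 [223. 119.]]
```

View pics/w5.png

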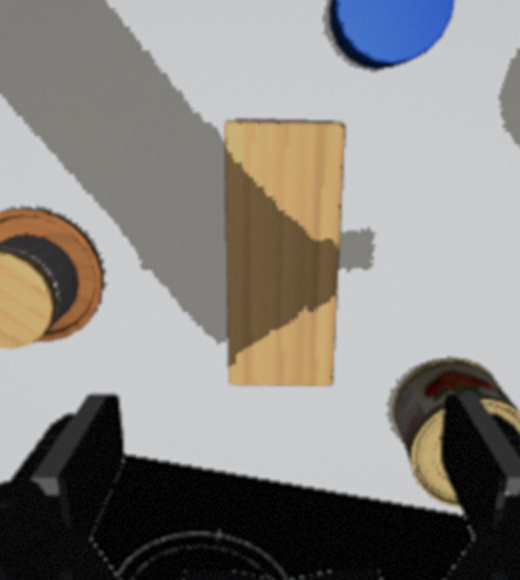

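The long lid's edges, at (225–345, 120) and (229–335, 385), match the prediction within a pixel or two. Descending to grasp.

```bash
python3 -m jog '{"claw":[1,1,1,1,1,1,1,0,0,0,0,0],"xyz":[[0,0,0.3],[0,0,0.5],[0,0,0.5],[0,0,0.3],[0,0,0.15],[0,0,0.08],[0,0,0],[0,0,0],[0,0,0],[0,0,0],[0,0,0],[0,0,0]],"twist":[[0,0,0],[0,0,0],[0,0,0],[0,0,0],[0,0,0],[0,0,0],[0,0,0],[0,0,0],[0,0,0],[0,0,0],[0,0,0],[0,0,0]]}'
```

```text
clock: 26.78
eef_pos: [558.4, -150.0, 16.9]
tool_rot: [3.14, 0.001, 1.78]
force: [-0.3, 0.2, 5.9]
width: 60.9
gripper_force: 67.0
```

```bash
python3 -m jog '{"claw":[0,0,0,0,0,0,0,0,0,0,0,0],"xyz":[[0,0,-0.05],[0,0,-0.2],[0,0,-0.35],[0,0,-0.35],[0,0,-0.15],[0.3,0.09,0],[0.45,0.135,0],[0.5,0.15,0],[0.5,0.15,0],[0.5,0.15,0],[0.35,0.105,0],[0.214,0.064,0]],"twist":[[0,0,0],[0,0,0],[0,0,0],[0,0,0],[0,0,0],[0,0,0],[0,0,0],[0,0,0],[0,0,0],[0,0,0],[0,0,0],[0,0,0]]}'
python3 -m jog '{"claw":[0,0,0,0,0],"xyz":[[0,0,0],[0,0,0.2],[0,0,0.25],[0,0,0.1],[0,0,0]],"twist":[[0,0,0.022],[0,0,0],[0,0,0],[0,0,0],[0,0,0]]}'
python3 - <<'E'
from cell import optics,readout
from h import *
s=readout.read_state();print(s["eef_pos"],s["tool_rot"]);e=s["eef_pos"];z=e[2]-16.9
V=[]
for n in ("scene","side"):
    d=optics.get_image(n);c=cam(d);u,v=proj(c,[582.3,142.8,11])[0].astype(int)
    im=d["color"][v-60:v+40,u-50:u+50,::-1].copy()
    im=cv2.resize(im,(400,400),interpolation=2)
    for P in (outline("b",(62,150),[e[0],e[1],.14],(z,)),outline("b",(90,178),[582.3,142.8,.14],(11,))):
        cv2.polylines(im,[((proj(c,P)-[u-50,v-60])*4).astype(np.int32)],True,(0,255,0),1)
    V.append(im)
cv2.imwrite("pics/l1.png",np.hstack(V))
E
```

```text
clock: 28.28
eef_pos: [581.1, 146.4, 124.9]
tool_rot: [-3.14, -0.001, 1.783]
force: [0.7, -0.5, -4.6]
width: 60.7
gripper_force: 66.6
clock: 28.9
eef_pos: [581.2, 142.5, 69.3]
tool_rot: [-3.139, 0.0, 1.71]
force: [-0.3, -0.1, -3.1]
width: 61.1
gripper_force: 66.4
[581.24546978 142.46249236  69.34165366] [-3.13928099e+00  3.05537323e-04  1.71028730e+00]
```

View pics/l1.png

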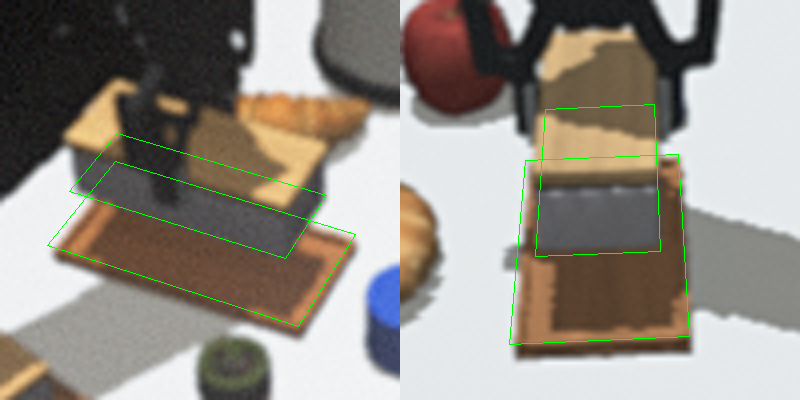

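The tin's underside outline and the tray outline both match their predicted positions, so it is centred. Lowering.

```bash
python3 -m jog '{"claw":[0,0,0,0,0,0],"xyz":[[0,0.01,0.15],[0,0,0.15],[0,0,0.1],[0,0,0.05],[0,0,0.015],[0,0,0]],"twist":[[0,0,0],[0,0,0],[0,0,0],[0,0,0],[0,0,0],[0,0,0]]}';python3 -m jog '{"claw":[0,0],"xyz":[[0,0,0.013],[0,0,0]],"twist":[[0,0,0],[0,0,0]]}'
```

```text
clock: 29.75
eef_pos: [583.3, 143.1, 24.2]
tool_rot: [3.141, 0.0, 1.711]
force: [-0.4, -0.7, -4.1]
width: 61.0
gripper_force: 66.6
clock: 30.0
eef_pos: [583.1, 143.3, 22.9]
tool_rot: [3.141, -0.0, 1.711]
force: [-0.5, -0.3, -3.9]
width: 61.1
gripper_force: 66.6
```

```bash
python3 -m jog '{"claw":[0,0],"xyz":[[0,0,0.013],[0,0,0]],"twist":[[0,0,0],[0,0,0]]}'; python3 -m jog '{"claw":[0.85,0.85,0.85,1,1,1,1,1,1,1],"xyz":[[0,0,0],[0,0,0],[0,0,0],[0,0,-0.05],[0,0,-0.2],[0,0,-0.5],[0,0,-0.5],[0,0,-0.5],[0,0,-0.5],[0,0,0]],"twist":[[0,0,0],[0,0,0],[0,0,0],[0,0,0],[0,0,0],[0,0,0],[0,0,0],[0,0,0],[0,0,0],[0,0,0]]}'
python3 -m jog '{"claw":[1,1,1,1,1,1,1,1,1],"xyz":[[0,0,-0.4],[0,0,-0.4],[0,0,-0.4],[-0.3,-0.3,0],[-0.3,-0.3,0],[-0.3,-0.3,0],[-0.2,-0.2,0],[0,0,0],[0,0,0]],"twist":[[0,0,0],[0,0,0],[0,0,0],[0,0,0],[0,0,0],[0,0,0],[0,0,0],[0,0,0],[0,0,0]]}'
python3 - <<'E'
from h import *
from cell import optics,readout
d=optics.get_image("wrist");c=cam(d);I=d["color"][:,:,::-1].copy()
I=cv2.resize(I,None,fx=2,fy=2,interpolation=2)
for s,dm,p,h in (("r",40,(434.5,17),110),("r",58,(408,-203),51),("b",(56,56),(398,167.3,-.115),51),("b",(62,150),(582.3,142.8,.14),53)):
    q=proj(c,outline(s,dm,p,(h,)))*2; print(q.mean(0)); cv2.polylines(I,[q.astype(np.int32)],True,(0,255,0),1)
cv2.imwrite("pics/f.png",I[0:600,300:1000])
e=optics.get_image("side");cs=cam(e)
J=cv2.resize(e["color"][150:310,260:450,::-1],None,fx=4,fy=4,interpolation=2)[:600]
cv2.imwrite("pics/f2.png",J)
E
```

```text
clock: 30.25
eef_pos: [583.2, 143.3, 22.0]
tool_rot: [3.141, -0.0, 1.711]
force: [-1.8, 0.6, 1.4]
width: 61.1
gripper_force: 67.0
clock: 31.5
eef_pos: [585.6, 142.5, 252.0]
tool_rot: [3.132, -0.001, 1.71]
force: [0.4, -0.1, -0.2]
width: 85.5
gripper_force: 0.0
clock: 32.62
eef_pos: [489.6, 19.7, 366.4]
tool_rot: [3.141, -0.001, 1.711]
force: [0.1, 0.6, -0.8]
width: 85.4
gripper_force: 0.0
[566.91800786 337.15206744]
[524.23439335 549.09688579]
[548.00128412 116.49959831]
[784.6184334  183.66551642]
```

View pics/f.png

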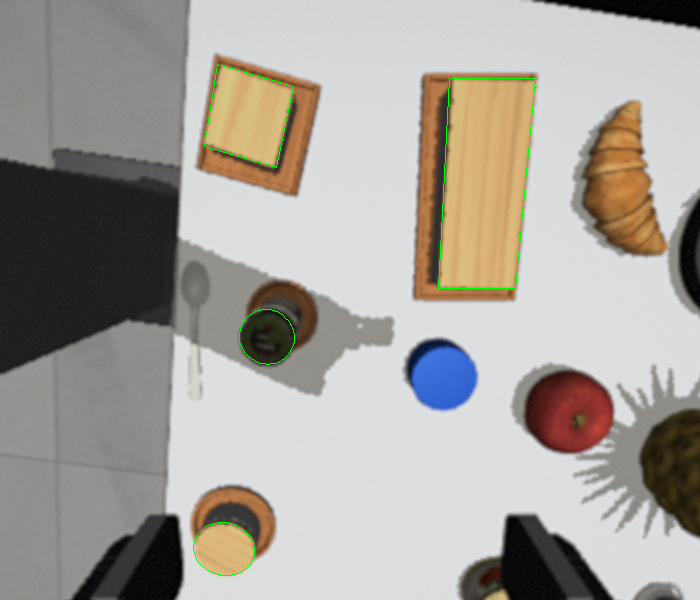

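View pics/f2.png

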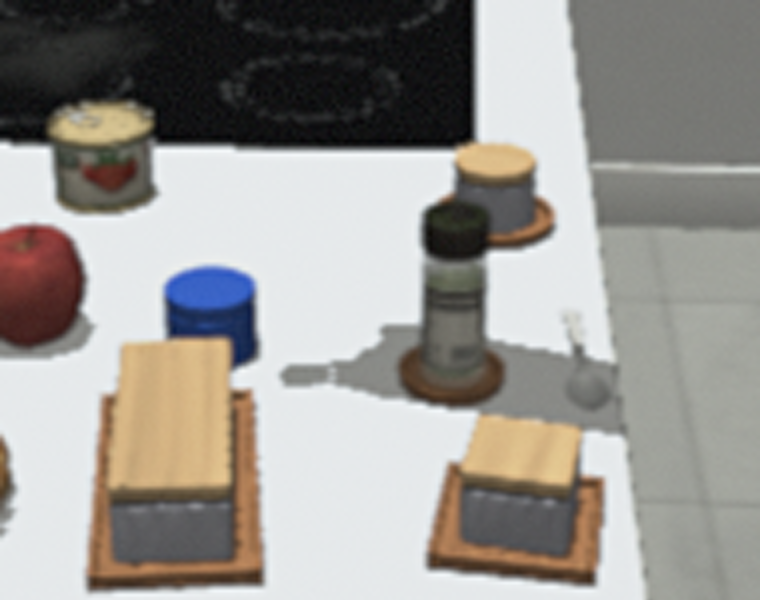

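All four lids match their target outlines within about a pixel, every piece stands inside its rim, and the bystanders are where they were. Handing in.

```bash
python3 -c "
from cell import order
print(order.finish_job())"
```

```text
the job is handed in; nothing more can be done
None
```

The job is handed in at about 33 s: jar, round tin, square tin and long tin each look upright and centred inside the rim of their own tray in the final pictures, with the apple, tomato tin and blue look-alike never touched; the hand-in call returned no verdict.

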